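# Line up the spice canisters by size on their stand

### The arm

A 6-joint arm with a two-finger parallel gripper is mounted at the origin on the work surface. World frame = base frame: x ahead of the robot, y to its left, z up, the work surface at z = 0. Lengths are in m, angles in rad, forces in N, time in s.
With the tool pointing down it reaches from about 0.25 to 0.8 m from the base axis. Payload 3.9 kg.
Tool frame: the origin (TCP) lies between the finger pads; the fingertips stand 19 mm ahead of it and the grasp point (between the pads) is the TCP; z points along the fingers, x is the direction in which the jaws open and shut, and the axes are right-handed (so a half turn about z gives the same grasp; the last joint's range is limited). The gripper opens to 85 mm and grips with 20 to 120 N. Pads are 22 mm wide; open, the fingers measure 114 mm over their backs; the gripper's body (76 mm by 85 mm) begins 54 mm behind the grasp point. The pads swing forward as they close: fully open they stand 13 mm farther back than shut.
Start: joints at [1.333, 0.26, -0.138, 1.173, 0, 1.571], TCP at [0.124, 0.51, 0.25] pointing down, gripper open.
Joint ranges: [-2.78, 2.78], [-0.83, 1.72], [-1.28, 1.37], [-1.9, 2.12], [-1.57, 1.48], [-3.14, 3.14]. Speed limits (rad/s): [2.57, 2.57, 3.14, 3.14, 3.14, 3.14].

### API

Orientations are given as a rotation vector (axis times angle).
In Python, from plant import r gives the robot as it stands. Calls block until the motion is done:
- r.goto(position, orientation): joint-space move of the TCP to a pose.
- r.line_to(position, orientation=None, velocity=0.15, guard=None): straight line of the TCP; orientation=None keeps the orientation; velocity is the mean speed in m/s. With guard (N) it stops when the force on the tool has changed by that much, and returns True; else False.
- r.move_joints(angles): joint-space move.
- r.open() and r.gripper_close(): open the fingers fully, or close them until they stop; the grip force is fixed at half the most.
- r.sleep(seconds).
- r.ik(position, orientation): joint angles nearest the present ones, or None.
- r.get_obs(): the state.
- r.camera(name): name is "scene" or "top" or "wrist"; returns a dict with "img" (420x560x3 uint8, red, green, blue), "z_map" (420x560 float32, m along the optical axis (not along the pixel's ray), 0 where there is no reading), "fx", "fy", "cx", "cy" (pixels), "world_to_cam" (4x4, takes a point from world to camera coordinates); the wrist camera has in their place "T_tool_cam" (4x4, takes a point from camera to tool coordinates, whose origin is the TCP and whose axes are the tool frame's). Camera axes: x right, y down, z forward; pixel columns grow to the right and rows downward; lengths in m; the calibration is good to about 2 mm. A picture is of the moment at which its call begins: read the wrist's pose just before it.
A pose or a line that the arm cannot do raises r.Unreachable and nothing moves.
- r.sign_off(): hands the job in, once; it reports no verdict.
The state is a dict: "clock": time; "joint_positions": joint angles; "joint_velocities": joint speeds; "effort": joint torques, N m; "ee_pos": TCP position; "eef_rot": TCP orientation; "contact_force": force on the tool from outside, world axes, zero at the start; "wrist_torque": the same for the moment, N m; "width": finger opening in m.
Only numpy, scipy, OpenCV 4.12 (cv2) and the standard library are available. Lean on these libraries where they do the work, as an engineer would, in place of code of your own. Each camera call takes 0.05 s, during which the arm holds its last target.

### The job

Put the four full steel spice canisters back on the wooden stand in order of size, each standing upright in the middle of its own round cork pad: the largest on the pad beside the tiffin carrier, then the next smaller in turn, down to the smallest beside the clear pump bottle. Keep them upright all the way, and leave the tiffin carrier and the bottle where they stand.

Things in the scene. Friction and masses are not known exactly. Their poses are not given: they have to be found in the camera images.
- largest_centre (a point): Largest of four closed round stainless-steel spice canisters with slip-on steel lids, standing upright on the counter: plain cylinder 64 mm in diameter and 96 mm tall, 168 to 336 g, rigid. The point is its centre, half-way up (48 mm above its underside); z is its upright axis (lid up), yaw means nothing. The lid is fully home and stays on.
- second_centre (a point): Second-largest of four closed round stainless-steel spice canisters with slip-on steel lids, standing upright on the counter: plain cylinder 56 mm in diameter and 79 mm tall, 119 to 238 g, rigid. The point is its centre, half-way up (39.5 mm above its underside); z is its upright axis (lid up), yaw means nothing. The lid is fully home and stays on.
- third_centre (a point): Third-largest of four closed round stainless-steel spice canisters with slip-on steel lids, standing upright on the counter: plain cylinder 48 mm in diameter and 62 mm tall, 77 to 154 g, rigid. The point is its centre, half-way up (31 mm above its underside); z is its upright axis (lid up), yaw means nothing. The lid is fully home and stays on.
- smallest_centre (a point): Smallest of four closed round stainless-steel spice canisters with slip-on steel lids, standing upright on the counter: plain cylinder 40 mm in diameter and 46 mm tall, 49 to 98 g, rigid. The point is its centre, half-way up (23 mm above its underside); z is its upright axis (lid up), yaw means nothing. The lid is fully home and stays on.
- pad_1: Round cork pad, 76 mm in diameter and 3 mm thick, fixed on top of the low wooden stand; end of the row on the robot's left (+y). Origin at the centre of its underside, 30 mm above the counter, so canisters stand on it 33 mm above the counter; its y axis runs along the row, from pad_4 towards pad_1. The four pads lie in a straight row at 105 mm spacing on a fixed board 420 mm long, 100 mm wide, 30 mm high, which may stand askew on the counter.
- pad_2: Round cork pad, 76 mm in diameter and 3 mm thick, fixed on top of the low wooden stand; second in the row from the robot's left. Origin at the centre of its underside, 30 mm above the counter, so canisters stand on it 33 mm above the counter; its y axis runs along the row, from pad_4 towards pad_1. The four pads lie in a straight row at 105 mm spacing on a fixed board 420 mm long, 100 mm wide, 30 mm high, which may stand askew on the counter.
- pad_3: Round cork pad, 76 mm in diameter and 3 mm thick, fixed on top of the low wooden stand; third in the row from the robot's left. Origin at the centre of its underside, 30 mm above the counter, so canisters stand on it 33 mm above the counter; its y axis runs along the row, from pad_4 towards pad_1. The four pads lie in a straight row at 105 mm spacing on a fixed board 420 mm long, 100 mm wide, 30 mm high, which may stand askew on the counter.
- pad_4: Round cork pad, 76 mm in diameter and 3 mm thick, fixed on top of the low wooden stand; end of the row on the robot's right (-y). Origin at the centre of its underside, 30 mm above the counter, so canisters stand on it 33 mm above the counter; its y axis runs along the row, from pad_4 towards pad_1. The four pads lie in a straight row at 105 mm spacing on a fixed board 420 mm long, 100 mm wide, 30 mm high, which may stand askew on the counter.
- tiffin: Closed three-tier stainless-steel tiffin carrier with side straps and an arched handle on top, 110 mm in diameter (about 125 mm over the clips), 206 mm tall over the handle, loose. It stands at one end of the stand, on the robot's left or right, its centre about 140 to 170 mm beyond the nearest pad's centre. Origin at the centre of its underside, on the counter.
- pump: Empty clear plastic push-pump bottle with a white pump head, 62 mm in diameter, 180 mm tall, spout reaching 44 mm out to its -x side, light and loose. It stands at the other end of the stand, 140 to 170 mm beyond that end's pad centre. Origin at the centre of its underside, on the counter.
Not all that is in view belongs to the job. Leave any purple look-alike of the part that bears third_centre alone.

How it is judged:
By the outcome, as a careful person would: the job done as asked, in the order asked, and still so for the second after the job is handed in, with the robot touching nothing.
It also fails if it takes over 109 s, if anything falls off the work surface, if the arm or the gripper's body presses on something with over 40 N, if the wrist force passes 120 N, or if a joint passes its speed limit or range.

## Working session

There is one attempt and no reset: what is moved stays moved. The work goes in short steps, each a Python script; the robot and the scene stay as the last script left them, time stands still between calls to the robot, and variables do not carry over. Pictures are saved under pics/ and viewed, and the job is handed in when it is done.

```bash
ls; mkdir -p pics; python3 - <<'E'
from plant import r
import cv2,numpy as np,pickle
o=r.get_obs();print(o)
for n in("scene","top"):
    c=r.camera(n);pickle.dump(c,open(f"{n}.pkl","wb"))
    cv2.imwrite(f"pics/{n}0.png",c["img"][:,:,::-1])
    print(n,c["fx"],c["fy"],c["cx"],c["cy"],c["world_to_cam"].round(3).tolist(),(c["z_map"]>0).mean())
E
```

```text
pics
{'clock': 0.0, 'joint_positions': array([ 1.33301140e+00,  2.60668418e-01, -1.39348674e-01,  1.17267078e+00,
        3.42418927e-06,  1.57080882e+00]), 'joint_velocities': array([ 0.00095317,  0.00060012,  0.00056248,  0.0016539 ,  0.0008636 ,
       -0.00226441]), 'effort': array([-4.22607181e-04, -4.05671346e+01,  2.53925389e+01,  1.86426973e-02,
        1.30344583e-04,  3.87204679e-06]), 'ee_pos': array([0.12351678, 0.5096246 , 0.24948074]), 'eef_rot': array([ 2.46834472e+00,  1.94153129e+00, -2.33779127e-03]), 'contact_force': array([ 0.45830261, -0.35997775,  0.13116067]), 'wrist_torque': array([ 0.00396984,  0.01826104, -0.04113703]), 'width': 0.08531104337899821}
scene 458.9237804321837 458.9237804321837 274.6060199672452 208.07765958966732 [[-0.844, 0.537, 0.01, 0.439], [0.42, 0.671, -0.611, -0.206], [-0.335, -0.511, -0.791, 1.351], [0.0, 0.0, 0.0, 1.0]] 0.9958375850340137
top 408.50957998432665 408.50957998432665 275.59617616619164 210.8055839862227 [[0.002, -1.0, -0.006, 0.028], [-0.982, -0.0, -0.188, 0.535], [0.188, 0.006, -0.982, 0.783], [0.0, 0.0, 0.0, 1.0]] 0.9960969387755102
```

View pics/scene0.png

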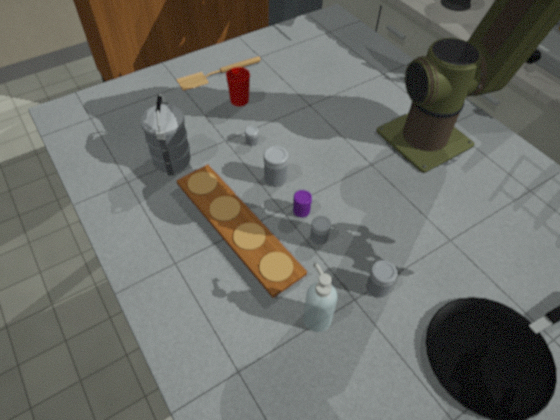

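View pics/top0.png

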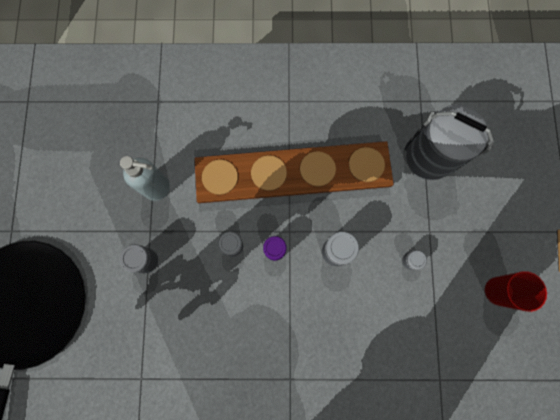

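Top view: the pads (219,177), (268,172), (318,168), (367,164) run from robot left to right. The tiffin is at the right end (about 448,145) and the pump at the left (about 140,175). The steel canisters are at (135,258), (230,244), (341,248) and (416,260); the purple decoy at (275,248) is to be left alone. So the largest goes on pad_4 and the smallest on pad_1.

```bash
cat > h.py <<'E'
import numpy as np,cv2
def cloud(c,T=None):
    z=c["z_map"];v,u=np.indices(z.shape)
    p=np.stack([(u-c["cx"])/c["fx"]*z,(v-c["cy"])/c["fy"]*z,z],-1)
    T=np.linalg.inv(c["world_to_cam"]) if T is None else T
    w=p@T[:3,:3].T+T[:3,3]; w[z<=0]=np.nan
    return w
def ray(c,uv,h,T=None):
    T=np.linalg.inv(c["world_to_cam"]) if T is None else T
    d=T[:3,:3]@np.array([(uv[0]-c["cx"])/c["fx"],(uv[1]-c["cy"])/c["fy"],1]);o=T[:3,3]
    return o+d*(h-o[2])/d[2]
E
python3 - <<'E'
import pickle;from h import *
np.set_printoptions(precision=4,suppress=True)
for n in("top","scene"):
    c=pickle.load(open(n+".pkl","rb"));w=cloud(c);Z=w[...,2]
    print(n,"table z",[np.nanmedian(Z[v-3:v+4,u-3:u+4]).round(4) for u,v in ([(240,330),(100,80),(480,220)] if n=="top" else [(120,130),(230,370),(400,200)])])
    reg=(w[...,0]>.2)&(w[...,0]<.8)&(abs(w[...,1])<.5)
    for lo in(.015,.04):
        m=(reg&(Z>lo)&(Z<.3)).astype(np.uint8)
        k,l,s,ce=cv2.connectedComponentsWithStats(m)
        for i in range(1,k):
            if s[i,4]<60: continue
            q=l==i; zt=np.nanpercentile(Z[q],97); t=q&(Z>zt-.006)
            vv,uu=np.nonzero(t)
            rect=cv2.minEnclosingCircle(w[t][:,:2].astype(np.float32))
            print(lo,s[i],"ztop %.4f"%zt,"topmed",np.nanmedian(w[t],0),"circ",rect, "rgb",c["img"][q].mean(0).astype(int))
    hsv=cv2.cvtColor(c["img"],cv2.COLOR_RGB2HSV)
    m=reg&(Z>.02)&(Z<.045)
    m=(m&(hsv[...,0]>15)&(hsv[...,0]<25)&(hsv[...,1]>70)).astype(np.uint8)
    m=cv2.morphologyEx(m,cv2.MORPH_OPEN,np.ones((5,5)))
    for ct in cv2.findContours(m,0,1)[0]:
        if cv2.contourArea(ct)<150: continue
        e=cv2.fitEllipse(ct);b=m*0;cv2.drawContours(b,[ct],-1,1,-1)
        print("pad",cv2.contourArea(ct),e,"z",np.nanmedian(Z[b>0]),ray(c,e[0],.033))
E
```

```text
top table z [np.float64(-0.0004), np.float64(-0.0007), np.float64(-0.0005)]
0.015 [ 406  105   88   74 4392] ztop 0.2042 topmed [ 0.6625 -0.3085  0.2039] circ ((0.663575291633606, -0.3094439208507538), 0.03863314911723137) rgb [79 82 83]
0.015 [ 194  141  200   62 9030] ztop 0.0347 topmed [ 0.6248 -0.0065  0.0314] circ ((0.6280196309089661, -0.007639572024345398), 0.21352386474609375) rgb [113  77  44]
0.015 [ 120  156   48   43 1383] ztop 0.1801 topmed [0.5955 0.2864 0.179 ] circ ((0.5966866612434387, 0.27822157740592957), 0.025110043585300446) rgb [102 109 107]
0.015 [218 231  25  25 472] ztop 0.0632 topmed [0.4677 0.1207 0.0606] circ ((0.4686782956123352, 0.12071342766284943), 0.023577852174639702) rgb [83 86 87]
0.015 [322 231  37  35 982] ztop 0.0975 topmed [ 0.4562 -0.0982  0.0947] circ ((0.4565350413322449, -0.09876814484596252), 0.03146945312619209) rgb [128 132 135]
0.015 [263 236  24  24 450] ztop 0.0634 topmed [0.4597 0.0314 0.0606] circ ((0.4598238468170166, 0.030779531225562096), 0.02328798919916153) rgb [ 80  34 111]
0.015 [119 244  38  29 849] ztop 0.0801 topmed [0.437
[... 5083 characters left out ...]
727, 0.2802128195762634), 0.02518274448812008) rgb [132 141 139]
pad 821.5 ((275.8850402832031, 265.9944763183594), (30.266996383666992, 34.777618408203125), 92.98733520507812) z 0.0319878221183032 [0.6125 0.1496 0.033 ]
pad 708.5 ((249.00271606445312, 235.9019775390625), (27.52370262145996, 32.94316864013672), 87.57386016845703) z 0.031874325131769965 [0.6223 0.046  0.033 ]
pad 610.5 ((224.29937744140625, 208.00096130371094), (24.759191513061523, 31.650978088378906), 84.1888427734375) z 0.031708184898373015 [ 0.6318 -0.0589  0.033 ]
pad 533.5 ((202.02249145507812, 182.7410430908203), (23.075016021728516, 29.651166915893555), 79.59293365478516) z 0.03170616018577582 [ 0.6409 -0.1625  0.033 ]
```

Both views agree to within 2 mm: lid tops read about 96, 79, 62 and 47 mm, and pads about 33 mm. I'll start with the largest and check it with the wrist camera while hovering.

```bash
cat >> h.py <<'E'
from scipy.spatial.transform import Rotation as Ro
PHI=np.arctan2(.0093,.1042)
ORI=np.pi*np.array([np.cos(PHI/2),np.sin(PHI/2),0])
CAN=dict(largest=(.4573,-.0983,.096),second=(.437,.3047,.079),third=(.469,.1212,.062),smallest=(.438,-.2543,.046))
PAD={1:(.6123,.149),2:(.6217,.0449),3:(.6309,-.0595),4:(.6402,-.1637)}
def wrist(r,name):
    o=r.get_obs();c=r.camera("wrist")
    T=np.eye(4);T[:3,:3]=Ro.from_rotvec(o["eef_rot"]).as_matrix();T[:3,3]=o["ee_pos"]
    T=T@c["T_tool_cam"]; cv2.imwrite(f"pics/{name}.png",c["img"][:,:,::-1]);c["T"]=T
    import pickle;pickle.dump(c,open(name+".pkl","wb"));return c
E
python3 - <<'E'
from plant import r;from h import *
for k,(x,y,h) in CAN.items():
    for z in(.26,max(.03,.6*h)): print(k,z,r.ik([x,y,z],ORI))
for k,(x,y) in PAD.items():
    for z in(.26,.07): print(k,z,r.ik([x,y,z],ORI))
x,y,_=CAN["largest"]
r.goto([x-.01,y,.27],ORI)
c=wrist(r,"w1");print(r.get_obs()["ee_pos"],r.get_obs()["clock"],c["T_tool_cam"])
E
```

```text
largest 0.26 [-0.2117354   0.1578314  -0.24638621  1.16657872  0.          1.27004535]
largest 0.0576 [-0.2117354   0.33909003 -0.59136196  0.64034433  0.          1.27004535]
second 0.26 [ 0.60888064  0.26944727 -0.09948594  1.20186311  0.          2.09066138]
second 0.0474 [ 0.60888064  0.44167903 -0.44686012  0.68225717  0.          2.09066138]
third 0.26 [ 0.25288957  0.18640571 -0.21048696  1.17390365  0.          1.73467032]
third 0.0372 [ 0.25288957  0.38993963 -0.57744759  0.60340911  0.          1.73467032]
smallest 0.26 [-0.52602786  0.22424919 -0.1611218   1.18542534  0.          0.95575288]
smallest 0.03 [-0.52602786  0.42905686 -0.53227334  0.60946612  0.          0.95575288]
1 0.26 [0.23870517 0.44196803 0.16146001 1.29028831 0.         1.72048592]
1 0.07 [ 0.23870517  0.5560417  -0.16026466  0.85448996  0.          1.72048592]
2 0.26 [0.07209615 0.42940602 0.14113536 1.28252567 0.         1.5538769 ]
2 0.07 [ 0.07209615  0.54584429 -0.1796422   0.84530984  0.          1.5538769 ]
3 0.26 [-0.09403159  0.4484818   0.17207815  1.29439268  0.          1.38774916]
3 0.07 [-0.09403159  0.56132149 -0.1501932   0.85928164  0.          1.38774916]
4 0.26 [-0.25033739  0.49945538  0.257016    1.32835695  0.          1.23144335]
4 0.07 [-0.25033739  0.60241885 -0.0709281   0.89744938  0.          1.23144335]
[ 0.44747986 -0.09765142  0.26997552] 2.6 [[ 9.99999927e-01  3.80936208e-04  3.85908571e-05 -4.25055808e-05]
 [-3.72662677e-04  9.45207994e-01  3.26468541e-01 -8.43296917e-02]
 [ 8.78873013e-05 -3.26468532e-01  9.45208067e-01 -1.21169254e-01]
 [ 0.00000000e+00  0.00000000e+00  0.00000000e+00  1.00000000e+00]]
```

View pics/w1.png

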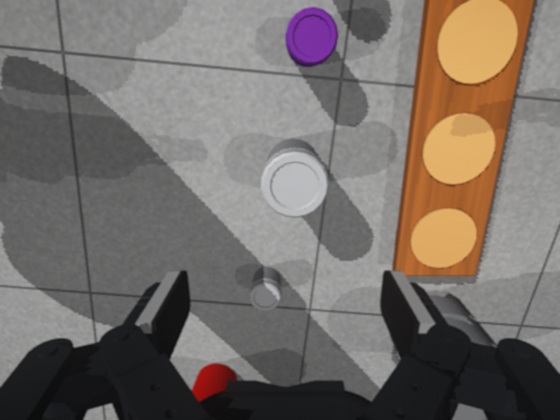

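Wrist view: the largest canister's lid is at about (294,183), the purple one at (312,37), and the pads at about (477,40), (459,148) and (443,238). I'll measure these with the wrist calibration for comparison.

```bash
cat >> h.py <<'E'
def measure(c):
    w=cloud(c,c["T"]);Z=w[...,2];out=[]
    reg=np.ones(Z.shape,bool);reg[265:]=False
    hsv=cv2.cvtColor(c["img"],cv2.COLOR_RGB2HSV)
    m=(reg&(Z>.04)&(Z<.14)).astype(np.uint8)
    k,l,s,_=cv2.connectedComponentsWithStats(m)
    for i in range(1,k):
        if s[i,4]<300: continue
        q=l==i;zt=np.percentile(Z[q],90);t=q&(Z>zt-.006)
        ct=max(cv2.findContours(t.astype(np.uint8),0,1)[0],key=len)
        P=np.array([ray(c,p[0],zt,c["T"])[:2] for p in ct],np.float32)
        out.append(("can",s[i,:4].tolist(),round(float(zt),4),cv2.minEnclosingCircle(P),cv2.fitEllipse(P)[0]))
    m=(reg&(Z>.02)&(Z<.045)&(hsv[...,0]>15)&(hsv[...,0]<25)&(hsv[...,1]>70)).astype(np.uint8)
    m=cv2.morphologyEx(m,cv2.MORPH_OPEN,np.ones((5,5)))
    for ct in cv2.findContours(m,0,1)[0]:
        if cv2.contourArea(ct)<600: continue
        b=m*0;cv2.drawContours(b,[ct],-1,1,-1);zt=np.median(Z[b>0])
        P=np.array([ray(c,p[0],zt,c["T"])[:2] for p in ct],np.float32)
        out.append(("pad",cv2.boundingRect(ct),round(float(zt),4),cv2.minEnclosingCircle(P),cv2.fitEllipse(P)[:2]))
    return out
E
python3 - <<'E'
import pickle;from h import *
for o in measure(pickle.load(open("w1.pkl","rb"))): print(o)
E
```

```text
('can', [285, 7, 53, 59], 0.06, ((0.45899373292922974, 0.030754918232560158), 0.02344309166073799), (0.45919477939605713, 0.03082318790256977))
('can', [261, 144, 68, 74], 0.094, ((0.45587077736854553, -0.09738610684871674), 0.0315389409661293), (0.45592913031578064, -0.09726487845182419))
('pad', (411, 208, 65, 57), nan, ((nan, nan), nan), ((nan, nan), (nan, nan)))
('pad', (423, 113, 72, 71), nan, ((nan, nan), nan), ((nan, nan), (nan, nan)))
('pad', (437, 0, 81, 83), nan, ((nan, nan), nan), ((nan, nan), (nan, nan)))
```

```bash
sed -i 's/zt=np.median(Z\[b>0\])/zt=np.nanmedian(Z[b>0])/; s/zt=np.percentile(Z\[q\],90)/zt=np.nanpercentile(Z[q],90)/' h.py
cat >> h.py <<'E'
Z0=.26
FL=np.pi*np.array([np.cos(PHI/2+np.pi/2),np.sin(PHI/2+np.pi/2),0])
def pick(r,x,y,tz,ori):
    r.goto([x,y,Z0],ori); r.line_to([x,y,tz+.06],velocity=.25)
    if r.line_to([x,y,tz],velocity=.1,guard=6): print("GUARD on descent",r.get_obs()["ee_pos"]);return False
    r.gripper_close(); o=r.get_obs();print("width",o["width"],"f",o["contact_force"])
    r.line_to([x,y,tz+.03],velocity=.1); r.line_to([x,y,Z0],velocity=.2)
    o=r.get_obs();print("lifted width",o["width"],"f",o["contact_force"],o["clock"]);return True
def place(r,x,y,tz,ori=None):
    r.line_to([x,y,Z0],velocity=.2); r.line_to([x,y,tz+.05],velocity=.2)
    r.line_to([x,y,tz+.006],velocity=.06)
    g=r.line_to([x,y,tz-.003],velocity=.015,guard=4);o=r.get_obs();print("contact",g,o["ee_pos"],"expected",tz,o["contact_force"])
    r.open(); r.line_to([x,y,tz+.06],velocity=.12); r.line_to([x,y,Z0],velocity=.25)
    print("done",r.get_obs()["clock"])
E
python3 - <<'E'
import pickle;from h import *
from plant import r
for o in measure(pickle.load(open("w1.pkl","rb"))):
    if o[0]=="pad":print(o)
x,y=.4567,-.0979
print(pick(r,x,y,.058,ORI))
wrist(r,"w2")
E
```

```text
('pad', (411, 208, 65, 57), 0.0306, ((0.6397655606269836, -0.16394676268100739), 0.03870457038283348), ((0.6396405100822449, -0.1630951315164566), (0.07279842346906662, 0.07608442008495331)))
('pad', (423, 113, 72, 71), 0.0306, ((0.6305579543113708, -0.05948861315846443), 0.0386282354593277), ((0.6308663487434387, -0.059672482311725616), (0.07461154460906982, 0.07520382851362228)))
('pad', (437, 0, 81, 83), 0.0306, ((0.6214048266410828, 0.04476042836904526), 0.038470931351184845), ((0.6212676167488098, 0.044413886964321136), (0.07393822073936462, 0.07600733637809753)))
width 0.06312387111813889 f [-3.21311325 -0.08722704  5.65021205]
lifted width 0.06300888002969673 f [-0.02485946  0.81659963 -2.15432662] 6.125
True
```

View pics/w2.png

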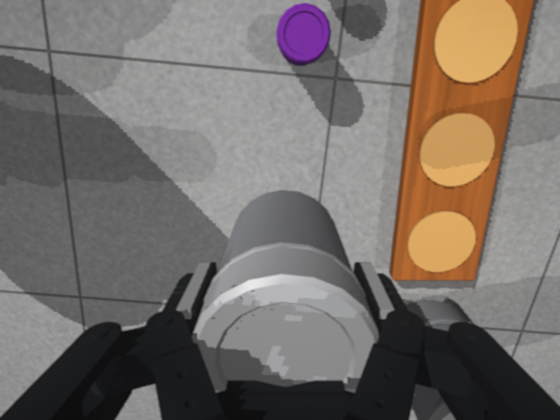

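The largest is held upright and centred between the jaws at about (290,300). All three cameras place the pads within 1 mm of each other, so I'll place it.

```bash
python3 - <<'E'
from h import *
from plant import r
place(r,*PAD[4],.091)
r.goto([.61,-.23,.34],ORI);c=wrist(r,"w3")
for o in measure(c):print(o)
E
```

```text
contact True [ 0.64053614 -0.16374787  0.09224846] expected 0.091 [-0.52905439 -0.20028266  4.82955494]
done 10.9417
('can', [290, 76, 66, 68], 0.127, ((0.6393222808837891, -0.16373224556446075), 0.03133895993232727), (0.6392983198165894, -0.16365836560726166))
('can', [133, 151, 31, 30], 0.044, ((0.43856602907180786, -0.2545042037963867), 0.019822552800178528), (0.43812698125839233, -0.25445571541786194))
('can', [279, 182, 86, 62], 0.1244, ((0.6508491635322571, -0.27652546763420105), 0.04343430697917938), (0.6539266705513, -0.2879546284675598))
('pad', (284, 0, 68, 45), 0.0306, ((0.6308965086936951, -0.0603046752512455), 0.03806077316403389), ((0.6308912634849548, -0.07084677368402481), (0.04788463935256004, 0.07918102294206619)))
```

View pics/w3.png

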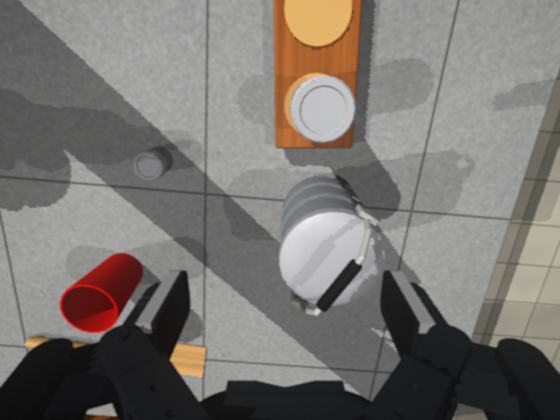

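The largest stands upright on pad_4 (lid at 323,108), within about 0.5 mm of the measured pad centre, and the tiffin is untouched. Next are the second and third.

```bash
python3 - <<'E'
from h import *
from plant import r
r.goto([.55,-.05,.30],ORI)
r.goto([.437,.27,Z0],ORI)
c=wrist(r,"w4a")
for o in measure(c):print(o)
x,y,_=CAN["second"]
if pick(r,x,y,.047,ORI):
    place(r,*PAD[3],.047+.0335)
    r.goto([.469,.09,Z0],ORI);c=wrist(r,"w4")
    for o in measure(c):print(o)
E
```

```text
('can', [257, 111, 60, 63], 0.077, ((0.4363943338394165, 0.3052442669868469), 0.02737833745777607), (0.43652015924453735, 0.3053087294101715))
('can', [411, 134, 109, 83], 0.1275, ((0.593338131904602, 0.2943543791770935), 0.02622227929532528), (0.5918952822685242, 0.29492759704589844))
width 0.055009680819952375 f [-0.78617596 -0.28822911  5.79068991]
lifted width 0.05470562606402233 f [ 0.43514906 -0.33504587 -1.24284054] 17.325
contact True [ 0.63116325 -0.05957732  0.08108002] expected 0.0805 [-0.8301607  -0.23262209  4.1869073 ]
done 23.375
('can', [262, 119, 49, 51], 0.0599, ((0.4680061638355255, 0.12153561413288116), 0.023377224802970886), (0.4679904282093048, 0.1215927004814148))
('can', [248, 205, 45, 46], 0.0599, ((0.4596817195415497, 0.03292566165328026), 0.023745641112327576), (0.4594172537326813, 0.03297588974237442))
('pad', (383, 189, 68, 63), 0.0306, ((0.6211543083190918, 0.04492136836051941), 0.03844044357538223), ((0.6215083003044128, 0.04517289996147156), (0.07428064942359924, 0.07536723464727402)))
('pad', (392, 87, 76, 76), 0.0306, ((0.6122589111328125, 0.14949345588684082), 0.0383819155395031), ((0.6121832132339478, 0.1494218409061432), (0.0738430991768837, 0.07590436935424805)))
```

View pics/w4.png

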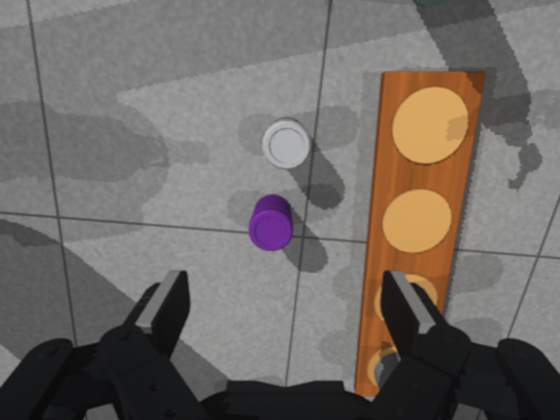

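The third is at (287,143) and the purple one at (272,222) with plenty of room. I'll move the third, then look before the last one.

```bash
python3 - <<'E'
from h import *
from plant import r
if pick(r,.4685,.1214,.037,ORI):
    place(r,*PAD[2],.037+.0335)
    r.goto([.60,-.08,.34],ORI);c=wrist(r,"w5")
    for o in measure(c):print(o)
    print(r.ik([.438,-.2543,.03],FL),r.ik([*PAD[1],.06],FL),r.get_obs()["clock"])
E
```

```text
width 0.04695669391171337 f [-2.06498176 -0.26466026  5.48768911]
lifted width 0.04695259538135913 f [-0.18137951 -0.7225942  -0.9405847 ] 28.125
contact True [0.6219302  0.04492118 0.07086141] expected 0.07050000000000001 [-1.42797226 -0.04071494  4.21253806]
done 33.1083
('can', [295, 22, 47, 53], 0.093, ((0.6211948394775391, 0.04419449344277382), 0.02343584969639778), (0.6211245059967041, 0.04414736479520798))
('can', [145, 27, 47, 48], 0.06, ((0.4606159031391144, 0.030447334051132202), 0.02385770156979561), (0.46051478385925293, 0.03089122101664543))
('can', [290, 124, 53, 57], 0.11, ((0.6302584409713745, -0.05913224443793297), 0.027450967580080032), (0.6302633881568909, -0.05919526144862175))
('can', [286, 201, 58, 64], 0.1266, ((0.63905930519104, -0.16122223436832428), 0.031822144985198975), (0.6385758519172668, -0.1567334234714508))
('pad', (282, 113, 58, 44), 0.0306, ((0.6304442882537842, -0.05839742720127106), 0.03746670484542847), ((0.6303326487541199, -0.05819956213235855), (0.06566979736089706, 0.06830256432294846)))
('pad', (282, 18, 59, 70), 0.0306, ((0.6210920810699463, 0.04464282467961311), 0.037843722850084305), ((0.6211074590682983, 0.04501538351178169), (0.0677834004163742, 0.07002666592597961)))
[-0.52602786  0.42905686 -0.53227334  0.60946612  0.         -2.18583977] [ 0.23870517  0.56558054 -0.17240685  0.83280895  0.         -1.42110673] 33.8083
```

View pics/w5.png

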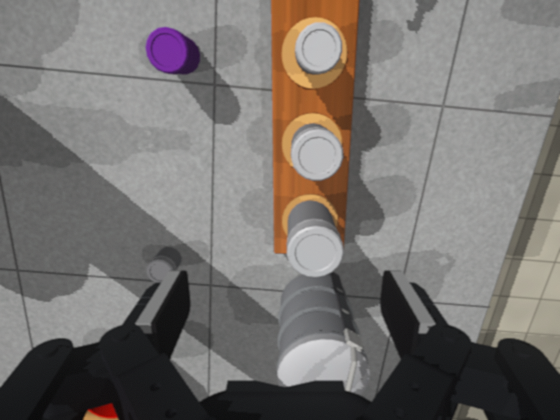

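Three canisters stand upright on their pads (319,47), (316,152) and (314,250), each within 1 mm of centre. For the smallest I'll turn the wrist half a turn so that the camera stays away from the pump.

```bash
python3 - <<'E'
from h import *
from plant import r
if pick(r,.438,-.2544,.030,FL):
    place(r,*PAD[1],.030+.0335)
    r.goto([.58,.06,.34],ORI);c=wrist(r,"w6")
    for o in measure(c):print(o)
    r.goto([.35,-.0,.35],ORI)
    c=r.camera("top");cv2.imwrite("pics/top1.png",c["img"][:,:,::-1]);
    import pickle;pickle.dump(c,open("top1.pkl","wb"))
    c=r.camera("scene");cv2.imwrite("pics/scene1.png",c["img"][:,:,::-1])
    pickle.dump(c,open("scene1.pkl","wb"));print(r.get_obs()["clock"])
E
```

```text
width 0.03871410659279899 f [-1.38664598  0.98357445  5.81740687]
lifted width 0.038831005201009246 f [-0.87645703  0.02669184 -0.6026503 ] 40.45
contact True [0.61251099 0.14907193 0.06371354] expected 0.0635 [-0.33608237 -0.23210677  4.78158522]
done 46.9083
('can', [303, 67, 37, 38], 0.077, ((0.611635148525238, 0.14848122000694275), 0.019290274009108543), (0.6116670370101929, 0.1484430879354477))
('can', [166, 154, 42, 40], 0.06, ((0.46049344539642334, 0.03216816112399101), 0.023879248648881912), (0.4603966176509857, 0.03224907070398331))
('can', [299, 156, 42, 47], 0.0929, ((0.621218740940094, 0.04564464092254639), 0.023486634716391563), (0.6209944486618042, 0.04555783420801163))
('can', [295, 229, 46, 36], 0.1094, ((0.629189133644104, -0.04766210913658142), 0.025388814508914948), (0.6281853914260864, -0.04085177555680275))
('pad', (288, 142, 57, 49), 0.0306, ((0.6215696930885315, 0.04499337822198868), 0.03786484897136688), ((0.6218310594558716, 0.04538842663168907), (0.06809138506650925, 0.0689190924167633)))
('pad', (288, 52, 62, 66), 0.0311, ((0.6126225590705872, 0.14920268952846527), 0.03798239305615425), ((0.6121414303779602, 0.14923912286758423), (0.07344075292348862, 0.07416680455207825)))
50.5417
```

View pics/w6.png

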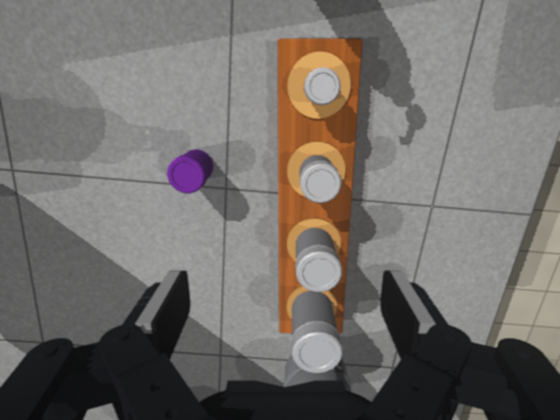

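View pics/top1.png

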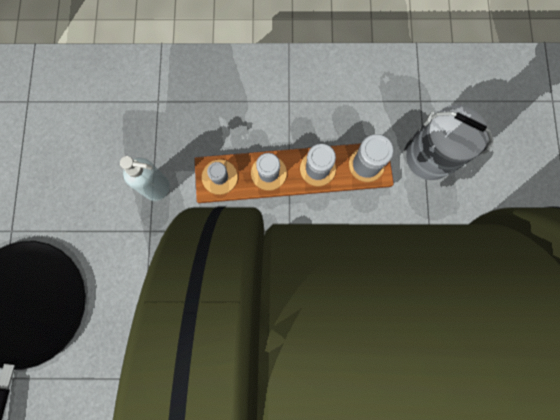

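View pics/scene1.png

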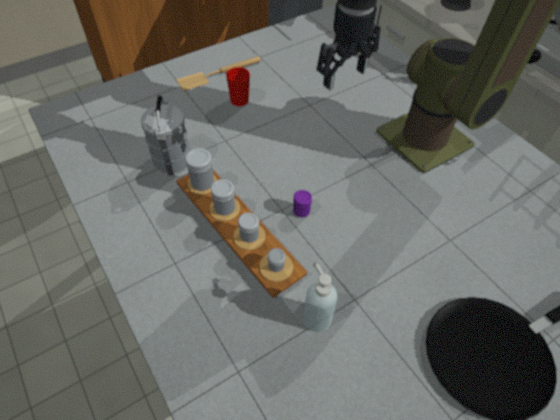

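The final pictures show all four canisters upright and centred on their pads, in order. The tiffin (448,145 in the top view), the pump (140,175) and the purple can are where they started, and the robot is clear of everything.

```bash
python3 - <<'E'
from plant import r
r.sleep(.3);r.sign_off();print(r.get_obs()["clock"])
E
```

```text
the job is handed in; nothing more can be done
the job is handed in; nothing more can be done
```

All four canisters are back on the stand in size order, and the job was handed in about 51 s into the 109 s allowed. The largest is on pad_4 beside the tiffin carrier, the second on pad_3, the third on pad_2, and the smallest on pad_1 beside the pump bottle.

- **Placing:** each canister was gripped, carried upright and lowered until light contact of about 4–5 N. Contact came within about 1.3 mm of the expected height.
- **Last checks:** wrist pictures taken after each placing, except straight after the second (checked once the third was down), put every canister upright and within about 1 mm of its pad centre. In the final pictures the tiffin, the pump bottle and the purple canister were where they started.
- **Disagreements:** the cameras differed by up to about 2.5 mm in position, and the wrist camera read heights about 2 mm low. This is close to the stated calibration error. Nothing failed.

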